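# Unclip the charged packs and bolt them in the locker

### The arm

A 6-joint arm with a two-finger parallel gripper is mounted at the origin on a cart in front of the work surface, level with it; the furniture and walls round the work are solid. World frame = base frame: x ahead of the robot, y to its left, z up, the work surface at z = 0. Lengths are in m, angles in rad, forces in N, time in s.
With the tool pointing down it reaches from about 0.35 to 0.875 m from the base axis. Payload 15.5 kg.
Tool frame: the origin (TCP) lies midway between the tips of the shut fingers; the grasp point (between the pads) lies 19 mm behind it; z points along the fingers, y is the line along which they close (so a half turn about z gives the same grasp; the last joint's range is limited). The gripper opens to 85 mm and grips with 20 to 120 N. Pads are 22 mm wide; open, the fingers measure 114 mm over their backs; the gripper's body (76 mm by 85 mm) begins 54 mm behind the grasp point. The pads swing forward as they close: fully open they stand 13 mm farther back than shut.
Start: joints at [1.24, 0.494, 1.345, -0, 1.302, -0.096], TCP at [0.146, 0.608, 0.231] pointing down, gripper open.
Joint ranges: [-2.91, 2.91], [-0.82, 2.16], [0.22, 2.67], [-1.22, 4.37], [0.12, 2.79], [-3.08, 3.08]. Speed limits (rad/s): [1.89, 1.89, 2.57, 3.01, 3.01, 3.01].

### API

Orientations are given as a rotation vector (axis times angle).
In Python, from station import manip gives the robot as it stands. Calls block until the motion is done:
- manip.reach(position, orientation): joint-space move of the TCP to a pose.
- manip.move_linear(position, attitude=None, feed=0.15, guard=None): straight line of the TCP; attitude=None keeps the orientation; feed is the mean speed in m/s. With guard (N) it stops when the force on the tool has changed by that much, and returns True; else False.
- manip.goto_joints(angles): joint-space move.
- manip.open_gripper() and manip.grab(): open the fingers fully, or close them until they stop; the grip force is fixed at half the most.
- manip.sleep(seconds).
- manip.solve_ik(position, orientation): joint angles nearest the present ones, or None.
- manip.camera(name): name is "side" or "top"; returns the picture (480x640x3 uint8, blue, green, red); there is no depth.
- manip.camera_params(name): a dict with "fx", "fy", "cx", "cy" (pixels), "eye" and "orientation" of the camera in the world. Camera axes: x right, y down, z forward; pixel columns grow to the right and rows downward; lengths in m; the calibration is good to about 2 mm. A picture is of the moment at which its call begins. camera_params takes no time and is no camera call.
A pose or a line that the arm cannot do raises manip.IKError and nothing moves.
- manip.finish_job(): hands the job in; it is judged then, once.
Readings, each from a call of its own:
- manip.read_time_s(): time.
- manip.read_qpos(): joint angles.
- manip.read_joint_vel(): joint speeds.
- manip.read_tau(): joint torques, N m.
- manip.read_ee_pos(): TCP position.
- manip.read_tool_rot(): TCP orientation.
- manip.read_force(): force on the tool from outside, world axes, zero at the start.
- manip.read_ft_torque(): the same for the moment, N m.
- manip.read_finger_gap(): finger opening in m.
- manip.read_grip_force(): force on a finger pad.
Only numpy, scipy, OpenCV 4.12 (cv2) and the standard library are available. Lean on these libraries where they do the work, as an engineer would, in place of code of your own. Each camera call takes 0.05 s, during which the arm holds its last target. There are 200 camera calls.

### The job

The battery packs on the charger are charged. Squeeze the two side tabs of each pack to unclip it, lift it out and put it into the tray, one pack to a compartment (standing or lying does not matter); then, with all of them in it, slide the tray fully home into the locker, rear edge first, drawing the locker's bolt back to let it in, and shut the bolt behind it. Leave the tape and the pliers where they are.

Things in the scene. Friction and masses are not known exactly. Their poses are not given: they have to be found in the camera images.
- charger: Charger: fixed grey block, 252 mm (x) by 94 mm (y) by 26 mm high; origin: centre of its underside, on the bench. Four pockets in a row at x = -90, -30, 30, 90 mm, y = 0, floor 6 mm above the bench, each open upward 48 mm (x) by 44 mm (y); lips along both long sides lock the packs' barbs. Some pockets are empty. A pack in a pocket has the charger's x and y directions.
- locker: Battery locker: fixed low grey steel shell, 140 mm deep (x), 190 mm wide (y), 84 mm high, no floor, open mouth facing its -x; x points in. Origin: centre of its underside, on the bench; mouth plane at x = -70 mm. The opening is 184 mm wide (6 mm to spare each side of the tray); runners inside hang 23 mm above the bench over the tray's side walls; the roof's underside is 81 mm up.
- locker_home (a point): The point on the bench inside the locker (locker x = -7 mm, y = 0) where the tray's origin comes to be when the tray is fully home against the rubber stop at the back, with tray axes along the locker's axes.
- bolt (a joint): Sliding bolt of the locker, m: 0 = shut (the rod reaches 24 mm across the mouth, 12 mm above the bench), up to 0.040 = fully drawn, clear of the mouth. Opens toward the locker's -y. About 2 N of friction keeps it where it is left. It cannot shut while the tray sticks out. Starts shut or nearly so.
- bolt_knob (a point): Middle of the bolt's upright black knob: 14 mm across, 32 mm tall, this point 61 mm above the bench, 26 mm in front of the mouth and outside the locker's -y side wall (at locker y = -122 mm when shut). Nothing stands beside it. It moves with the bolt.
- tray: Loose aluminium tray, 122 mm (x) by 172 mm (y), walls 18 mm high, 4 mm thick, 0.35 kg, sliding flat on the bench; origin: centre of its underside. Dividers 16 mm high make 2 x 2 compartments, centres at x = +-29.5, y = +-42 mm, each 55 mm (x) by 80 mm (y) inside, floor 4 mm above the bench. Its rear edge (+x) goes into the locker first.
- tray_fin (a point): Grip point on the tray's black fin handle, an upright block in the middle of the tray's front (-x): 12 mm thick (tray y), 58 mm long (tray x = -60 to -118 mm), from 6 to 56 mm above the bench. This point is at tray x = -100, y = 0 mm, 40 mm above the bench.
- tape_c (a point): Bystander: roll of tape lying flat, 102 mm across, 24 mm high; its centre.
- pliers_c (a point): Bystander: combination pliers lying flat, 170 x 53 x 16 mm; their centre.
- pack0_c (a point): Battery pack, may be absent: dark block 44 mm (x) by 40 mm (y), 60 mm tall (z), 0.13 kg; this point is its centre. A sprung tab on the +y and the -y side, with ribbed finger pads 25 mm wide, from z = 0 to +28 mm (grip at +14 mm), 50 mm apart at rest; squeezed to 38 to 40 mm (9 N each) the barbs let go. Snapped in, this point is 36 mm above the bench; lifting 20 mm clears the pocket.
- pack1_c (a point): Battery pack just like pack0, may be absent; this point is its centre, with the same axes.
- pack2_c (a point): Battery pack just like pack0, may be absent; this point is its centre, with the same axes.
- pack3_c (a point): Battery pack just like pack0, may be absent; this point is its centre, with the same axes.
Mind the look-alikes: they are no part of the job. Leave any green or red look-alike of the part that bears pack1_c alone.

How it is judged:
By the outcome, as a careful person would: the job done as asked, in the order asked, and still so for the second after the job is handed in, with the robot touching nothing.
Of pack0, pack1, pack2, pack3 only 3 to 4 are there at a start; the rules pass over those that are not, and their reading is None.
At some moment in a run one of tray may be knocked a few centimetres aside while the robot is not near it.
Once in a run the grip may slacken for a moment while it holds something.
It also fails if it takes over 210 s, if anything falls off the work surface, if the arm or the gripper's body presses on something with over 40 N, if the wrist force passes 120 N, or if a joint passes its speed limit or range.

## Working session

There is one attempt and no reset: what is moved stays moved. The work goes in short steps, each a Python script; the robot and the scene stay as the last script left them, time stands still between calls to the robot, and variables do not carry over. Pictures are saved under pics/ and viewed, at most 14 in all, crops included, and the job is handed in when it is done.

```bash
ls; mkdir -p pics; python3 - <<'E'
from station import manip
import cv2
for n in("top","side"):
    cv2.imwrite(f"pics/{n}0.png",manip.camera(n)); print(n,manip.camera_params(n))
print(manip.read_tool_rot(),manip.read_time_s())
E
```

```text
pics
top {'fx': 511.62660686632904, 'fy': 511.62660686632904, 'cx': 326.27280437996774, 'cy': 234.58900916225198, 'eye': array([2.95607875e-01, 7.67414875e-04, 1.26391525e+00]), 'orientation': array([-2.09477927,  2.15699551, -0.18347316])}
side {'fx': 568.4278819270494, 'fy': 568.4278819270494, 'cx': 313.05631833242603, 'cy': 245.64400075398004, 'eye': array([ 0.62509045, -1.33679292,  0.959304  ]), 'orientation': array([-2.15651219, -0.11265936,  0.02978893])}
[-3.69479874e-01 -3.11956501e+00  1.72375531e-03] 0.1
```

View pics/top0.png

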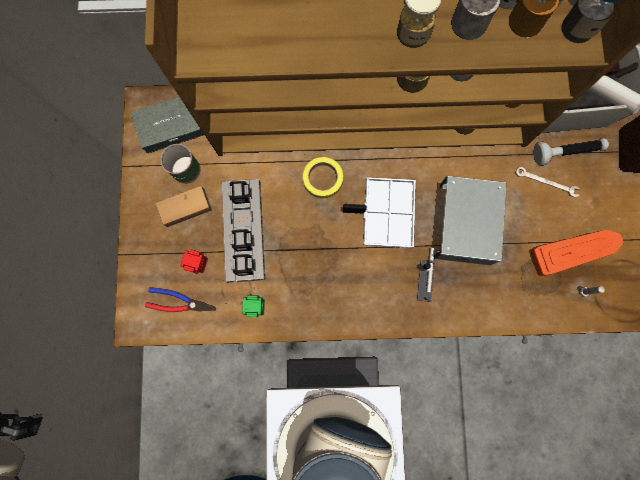

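View pics/side0.png

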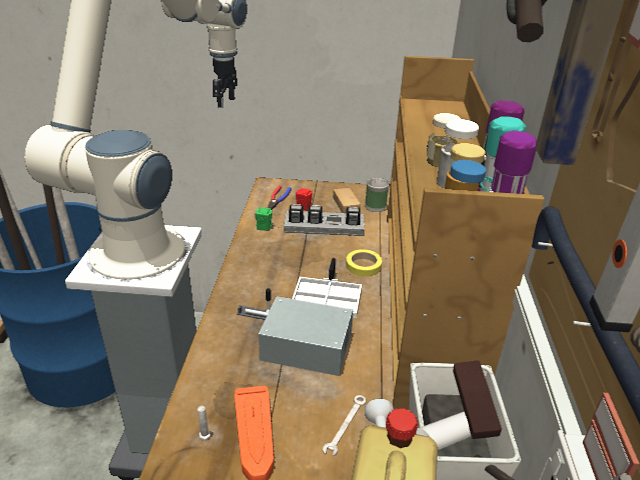

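The top view shows packs at (240,192), (242,240) and (244,265), with an empty pocket at (240,217). The green (253,306) and red (193,261) blocks are look-alikes off the charger, to be left alone. The tray is at (390,212) with its fin to the left, the locker at (472,220), and the bolt knob near (430,255). I'll confirm these in enlarged crops.

```bash
cat > h.py <<'E'
from station import manip
import cv2, numpy as np
from scipy.spatial.transform import Rotation as R
def px2w(n,u,v,z):
    p=manip.camera_params(n); d=R.from_rotvec(p["orientation"]).apply([(u-p["cx"])/p["fx"],(v-p["cy"])/p["fy"],1])
    e=np.array(p["eye"]); return e+d*(z-e[2])/d[2]
def w2px(n,P):
    p=manip.camera_params(n); c=R.from_rotvec(p["orientation"]).inv().apply(np.array(P)-p["eye"])
    return np.array([p["cx"]+p["fx"]*c[0]/c[2],p["cy"]+p["fy"]*c[1]/c[2]])
def crop(n,u0,v0,w,h,s,f):
    im=manip.camera(n)[v0:v0+h,u0:u0+w]
    cv2.imwrite("pics/"+f,cv2.resize(im,None,fx=s,fy=s,interpolation=cv2.INTER_CUBIC))
def down(yaw): # tool pointing down, tool y (closing line) at angle yaw from world x axis
    y=np.array([np.cos(yaw),np.sin(yaw),0]); z=np.array([0,0,-1.]); x=np.cross(y,z)
    return R.from_matrix(np.c_[x,y,z]).as_rotvec()
E
python3 - <<'E'
from h import *
crop("top",175,170,120,160,3.75,"c1.png")
crop("top",330,165,190,140,4.2,"c2.png")
E
```

```text
(no output)
```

View pics/c1.png

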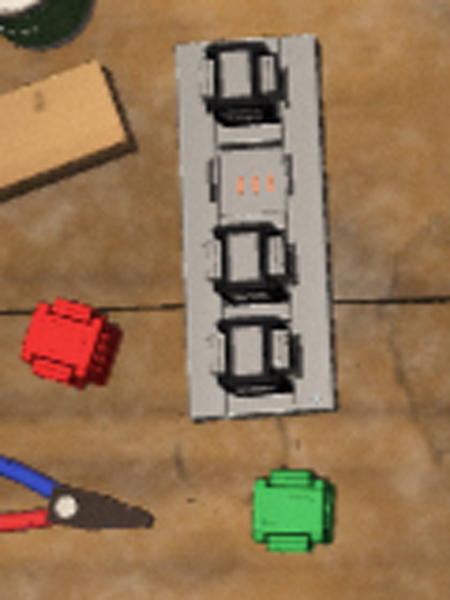

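View pics/c2.png

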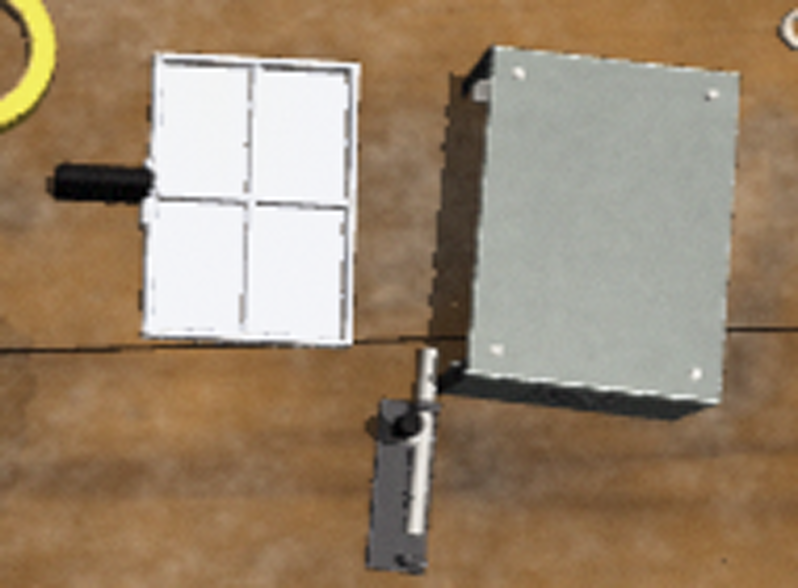

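Crop 1 shows three black packs seated in the charger, with pocket 2 from the top empty and the red and green look-alikes off the charger. Crop 2 shows the tray, locker and bolt knob, with the knob top at crop (406,425). Next I'll compute the poses.

```bash
python3 - <<'E'
from h import *
np.set_printoptions(precision=4,suppress=True)
def C(name,pts,s,o,z):
    W=np.array([px2w("top",o[0]+(u)/s,o[1]+(v)/s,z)[:2] for u,v in pts])
    TL,TR,BR,BL=W; a=(TR+BR-TL-BL)/2; b=(TL+TR-BL-BR)/2
    print(name,"c",W.mean(0),"right",np.degrees(np.arctan2(a[1],a[0])),np.linalg.norm(a),"up",np.degrees(np.arctan2(b[1],b[0])),np.linalg.norm(b))
C("charger",[(176,45),(317,36),(336,410),(192,420)],3.75,(175,170),.026)
C("tray",[(157,54),(360,64),(352,346),(143,336)],4.2,(330,165),.018)
C("locker",[(492,46),(740,72),(719,403),(470,372)],4.2,(330,165),.084)
P=lambda u,v,s,o,z:px2w("top",o[0]+u/s,o[1]+v/s,z)
o2=(330,165);o1=(175,170)
print("knob",P(406,424,4.2,o2,.077),"fin end",P(50,182,4.2,o2,.056),P(152,182,4.2,o2,.056))
print("rod tip",P(428,349,4.2,o2,.012))
for uv in[(236,75),(250,254),(258,350)]: print("packtop",P(*uv,3.75,o1,.066))
print("shelf",px2w("top",222,155,0),px2w("top",525,148,0))
E
```

```text
charger c [0.5358 0.209 ] right -87.84374343684051 0.09382228058125762 up 2.63749927805344 0.25121594316440055
tray c [ 0.571  -0.1566] right -94.59043245697042 0.12207148831009887 up -5.0762097799652555 0.1715380407103026
locker c [ 0.5375 -0.3446] right -98.45815085290663 0.13896756447564962 up -8.187991832120211 0.18913732457205412
knob [ 0.4275 -0.2274  0.077 ] fin end [ 0.5758 -0.0355  0.056 ] [ 0.574  -0.0942  0.056 ]
rod tip [ 0.4786 -0.2556  0.012 ]
packtop [0.6266 0.2147 0.066 ]
packtop [0.509  0.2056 0.066 ]
packtop [0.4476 0.2005 0.066 ]
shelf [0.7395 0.2679 0.    ] [ 0.7339 -0.5147  0.    ]
```

```bash
cat >> h.py <<'E'
def best(pos,yaw):
    q0=np.array(manip.read_qpos()); L=[]
    for y in(yaw,yaw+np.pi):
        q=manip.solve_ik(pos,down(y))
        if q is not None: L.append((abs(np.array(q)-q0).max(),y,q))
    return min(L,key=lambda t:t[0])[1:] if L else None
ch=np.array([.5358,.2085]); cy=np.radians(2.4)
def pick(k):
    p=ch+k*np.array([np.cos(cy),np.sin(cy)])
    a=[*p,.125]; y,_=best(a,cy+np.pi/2)
    manip.reach(a,down(y)); print("stop",manip.move_linear([*p,.030],feed=.12,guard=20))
    manip.grab(); print("gap",manip.read_finger_gap(),manip.read_grip_force(),manip.read_ee_pos())
    print("stop",manip.move_linear([*p,.115],feed=.1)); print("gap",manip.read_finger_gap(),manip.read_force(),manip.read_time_s())
def trayframe(c,yaw): return np.array(c),np.array([np.cos(yaw),np.sin(yaw)]),np.array([-np.sin(yaw),np.cos(yaw)])
def place(c,yaw,i,j):
    c,ex,ey=trayframe(c,yaw); p=c+i*.0295*ex+j*.045*ey
    a=[*p,.115]; y,_=best(a,yaw+np.pi/2)
    manip.reach(a,down(y)); print("gap",manip.read_finger_gap())
    print("stop",manip.move_linear([*p,.030],feed=.1,guard=12),manip.read_ee_pos())
    manip.open_gripper(); manip.move_linear([*p,.125],feed=.15); print(manip.read_time_s())
E
python3 - <<'E'
from h import *
pick(.09)
crop("top",140,120,320,240,2.5,"p1.png")
E
```

```text
stop False
gap 0.03365071982940945 57.97506093978882 [0.62637662 0.21399063 0.03216967]
stop False
gap 0.03267236422404639 [ 0.14410934  0.43251248 -1.24869321] 4.9417
```

View pics/p1.png

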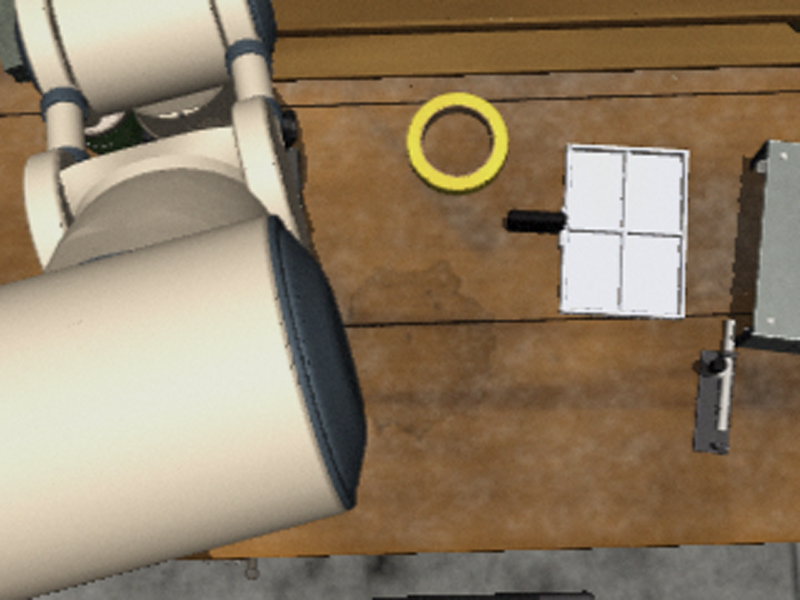

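The arm hides the charger, and the tray is unmoved at crop (625,230). The weight reading of -1.25 N shows the pack is held, so I'll place it in rear +y.

```bash
python3 - <<'E'
from h import *
T=([.571,-.1566],np.radians(-94.8))
place(*T,1,1)
pick(-.03)
crop("top",330,165,190,140,4.2,"p2.png")
E
```

```text
gap 0.032326826465571716
stop True [ 0.61260605 -0.18912589  0.03060915]
8.65
stop False
gap 0.03526240977358106 36.19398057460785 [0.50644636 0.20865998 0.03134671]
stop False
gap 0.03246598568642001 [ 0.7569243   0.33030378 -1.61394438] 12.6417
```

View pics/p2.png

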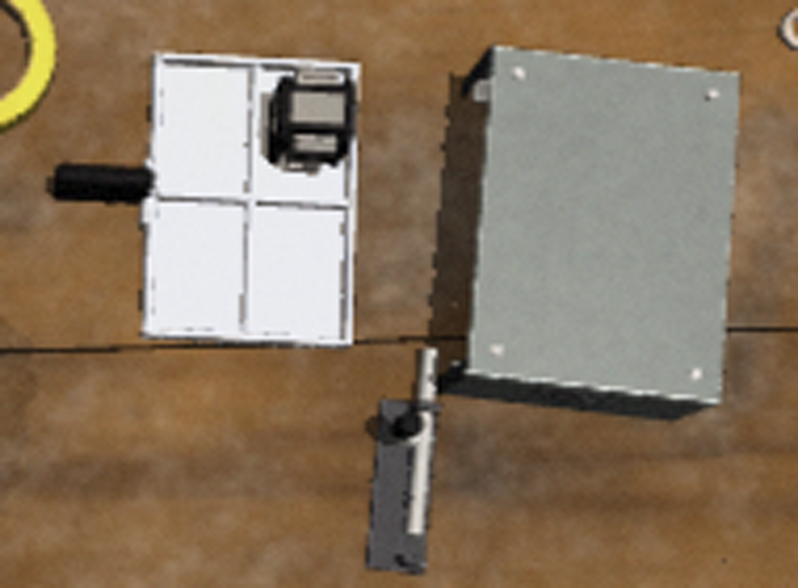

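Pack 1 stands at (310,115) in the rear +y compartment and the tray hasn't moved.

```bash
python3 - <<'E'
from h import *
T=([.571,-.1566],np.radians(-94.8))
place(*T,-1,-1)
pick(-.09)
crop("top",330,165,190,140,4.2,"p3.png")
E
```

```text
gap 0.032107598220344494
stop True [ 0.52806421 -0.12278792  0.03032974]
16.1333
stop False
gap 0.03407570974281183 56.44164562225342 [0.44657138 0.2060184  0.03155892]
stop False
gap 0.03239687381972259 [-0.21354993 -0.6115707  -1.88156148] 19.925
```

View pics/p3.png

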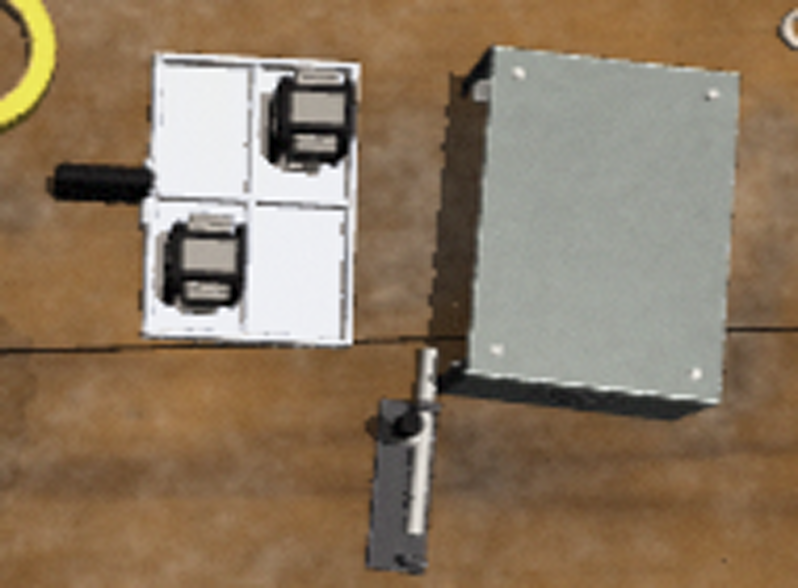

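Two packs stand at (310,115) and (208,260), and the tray is unmoved. I'll place the third, then draw the bolt.

```bash
cat >> h.py <<'E'
lc=np.array([.5375,-.3446]); ly=np.radians(-98.3); lx=np.array([np.cos(ly),np.sin(ly)]); lyv=np.array([-np.sin(ly),np.cos(ly)])
E
python3 - <<'E'
from h import *
T=([.571,-.1566],np.radians(-94.8))
place(*T,1,-1)
k=np.array([.4275,-.2274]); a=[*k,.14]; y,_=best(a,ly+np.pi/2)
manip.reach(a,down(y)); print(manip.move_linear([*k,.044],feed=.12,guard=15))
manip.grab(); print("gap",manip.read_finger_gap(),manip.read_force())
k2=k-.040*lyv
print(manip.move_linear([*k2,.044],feed=.06,guard=15),manip.read_ee_pos(),manip.read_force(),manip.read_finger_gap())
manip.open_gripper(); p=manip.read_ee_pos(); manip.move_linear([p[0],p[1],.14],feed=.15)
manip.reach([.42,.05,.25],down(y)); print(manip.read_time_s())
crop("top",330,165,190,140,4.2,"p4.png")
E
```

```text
gap 0.03269239327431947
stop True [ 0.52308178 -0.18147771  0.03015379]
23.6333
False
gap 0.01228767694325435 [-1.00005494  0.44536937  6.56600715]
True [ 0.39016474 -0.22204369  0.04430942] [7.34566756 5.43224111 0.63852458] 0.012570926055637817
29.0333
```

View pics/p4.png

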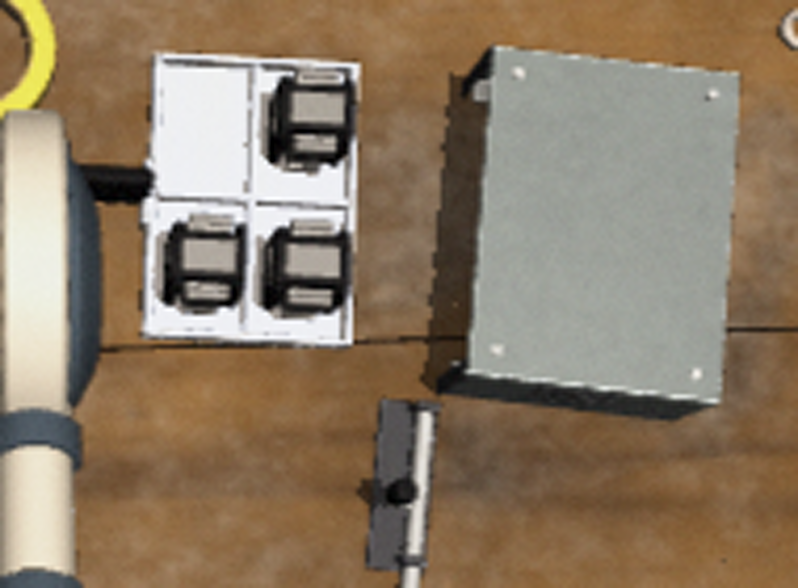

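The bolt is fully drawn, with the knob at (402,490), and all three packs stand in the tray. Next I'll grip the fin and align the tray in front of the mouth.

```bash
python3 - <<'E'
from h import *
ty=np.radians(-94.8); f=np.array([.577,-.057])
a=[*f,.14]; y,_=best(a,ty+np.pi/2)
manip.reach(a,down(y)); print(manip.move_linear([*f,.022],feed=.12,guard=15))
manip.grab(); print("gap",manip.read_finger_gap(),manip.read_force(),manip.read_ee_pos())
s=lc+lx*(-.185-.1); y2=y+(ly-ty)
print(manip.move_linear([*s,.022],down(y2),feed=.03,guard=20),manip.read_ee_pos(),manip.read_finger_gap(),manip.read_force(),manip.read_time_s())
crop("top",330,165,190,140,4.2,"p5.png")
E
```

```text
False
gap 0.011150318011560242 [1.37899492 1.36122602 5.00377443] [ 0.57744016 -0.05705902  0.02226502]
False [ 0.57932015 -0.06286924  0.02222773] 0.010522391920741857 [ 4.25400118 -1.87899916  4.43994252] 32.1083
```

View pics/p5.png

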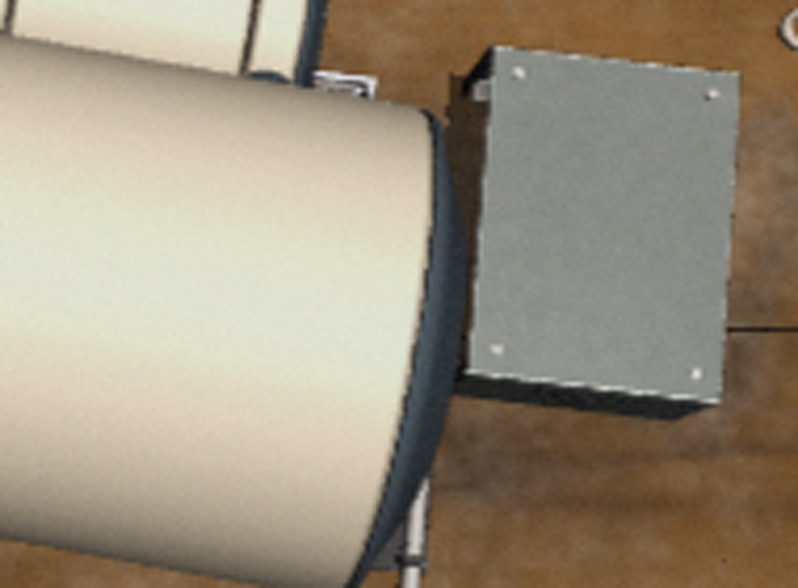

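The tray's rear +y corner shows at crop (376,77). I'll check it against the prediction and insert if it agrees.

```bash
python3 - <<'E'
from h import *
w=px2w("top",330+376/4.2,165+77/4.2,.018)[:2]; pr=lc-.185*lx+.061*lx+.086*lyv
d=w-pr; e=np.array([d@lx,d@lyv]); print("corner err lx,ly mm",e*1000)
if abs(e).max()<.006:
    p=lc+lx*(-.100-.1)-lyv*np.clip(e[1],-.003,.003)*0.7
    print(manip.move_linear([*p,.022],feed=.05,guard=12),manip.read_ee_pos(),manip.read_force(),manip.read_finger_gap(),manip.read_time_s())
E
```

```text
corner err lx,ly mm [-0.70466769  2.51787276]
True [ 0.57886321 -0.06329373  0.02224024] [-0.8006089  -0.48407162  5.61489122] 0.011179691789883999 32.4667
```

```bash
python3 - <<'E'
from h import *
print(manip.read_force(),manip.read_grip_force(),manip.read_finger_gap())
p=lc+lx*(-.130-.1)-lyv*.0015
print(manip.move_linear([*p,.0225],feed=.04,guard=20),manip.read_ee_pos(),manip.read_force(),manip.read_finger_gap(),manip.read_time_s())
p=lc+lx*(-.100-.1)-lyv*.0015
print(manip.move_linear([*p,.0225],feed=.04,guard=20),manip.read_ee_pos(),manip.read_force(),manip.read_finger_gap(),manip.read_time_s())
manip.sleep(.3);print(manip.read_force())
cv2.imwrite("pics/s1.png",cv2.resize(manip.camera("side")[200:400,200:420],None,fx=2.7,fy=2.7))
E
```

```text
[-0.8006089  -0.48407162  5.61489122] 59.10987317562103 0.011179691789883999
False [ 0.56847539 -0.1161241   0.02224879] [0.62691984 5.28411967 3.22933478] 0.01148389094183004 33.975
False [ 0.5641061  -0.14610359  0.02226345] [-2.26161701  2.41385235  2.69014417] 0.011416775042427295 34.875
[-0.70040772  2.30736541 -1.4005187 ]
```

View pics/s1.png

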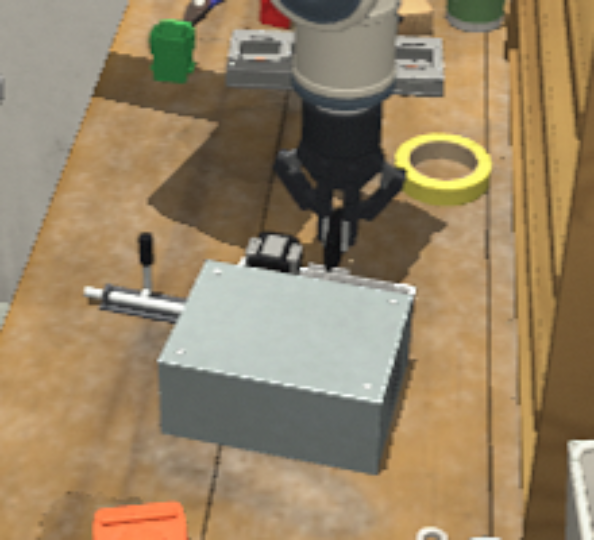

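The tray is entering straight, with its front-row pack standing at (273,250). I'll push it home.

```bash
python3 - <<'E'
from h import *
for x in(-.05,-.02,-.002):
    p=lc+lx*(x-.1)-lyv*.0015
    r=manip.move_linear([*p,.0225],feed=.04,guard=20)
    e=np.array(manip.read_ee_pos()); d=e[:2]-lc
    print(r,d@lx*1e3,d@lyv*1e3,manip.read_force(),manip.read_finger_gap(),manip.read_time_s())
manip.sleep(.3);print(manip.read_force())
manip.open_gripper(); manip.move_linear([e[0],e[1],.15],feed=.15)
y=ly+np.pi/2; manip.reach([.40,.10,.25],manip.read_tool_rot()); print(manip.read_time_s())
crop("top",330,165,190,140,4.2,"p6.png")
E
```

```text
False -149.88398824667374 -1.542281508170894 [-2.23583366 -2.48402427 -4.03895219] 0.011360379953098364 36.625
False -119.74142134953324 -1.5365787546343717 [ 0.02526686 -1.95502194 -4.8079451 ] 0.011223102373779112 37.525
True -105.39914760527022 -0.8726992043232825 [ 5.00288012  5.37664663 -0.83612816] 0.011227364118707256 37.9417
[4.18856199 3.72199704 0.24265093]
41.3917
```

View pics/p6.png

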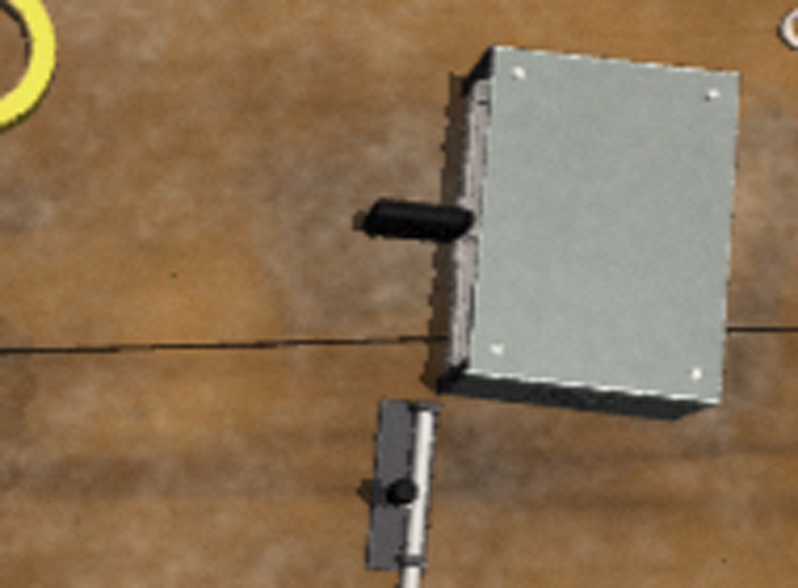

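The tray is in against the stop, with the fin base at (465,222). I'll check its front-edge depth and then shut the bolt.

```bash
python3 - <<'E'
from h import *
for uv in[(472,85),(453,360)]:
    d=px2w("top",330+uv[0]/4.2,165+uv[1]/4.2,.018)[:2]-lc; print("front edge lx,ly",d@lx*1e3,d@lyv*1e3)
k=np.array([.3902,-.2220]); a=[*k,.14]; y,_=best(a,ly+np.pi/2)
manip.reach(a,down(y)); print(manip.move_linear([*k,.044],feed=.12,guard=15))
manip.grab(); print("gap",manip.read_finger_gap())
k2=k+.046*lyv
print(manip.move_linear([*k2,.044],feed=.05,guard=15)); p=np.array(manip.read_ee_pos()); d=p[:2]-lc
print(d@lx*1e3,d@lyv*1e3,manip.read_force(),manip.read_finger_gap())
manip.open_gripper(); manip.move_linear([p[0],p[1],.14],feed=.15)
manip.reach([.40,.10,.25],down(y)); print(manip.read_time_s())
crop("top",330,165,190,140,4.2,"p7.png")
cv2.imwrite("pics/s2.png",manip.camera("side"))
E
```

```text
front edge lx,ly -67.30470228356533 90.10859381984854
front edge lx,ly -65.63411657161195 -77.03095267092438
False
gap 0.012566297755996896
True
-100.04789510880032 -123.14869322227295 [-7.80230637 -2.70137079 12.79714541] 0.012651233788412397
47.925
```

View pics/p7.png

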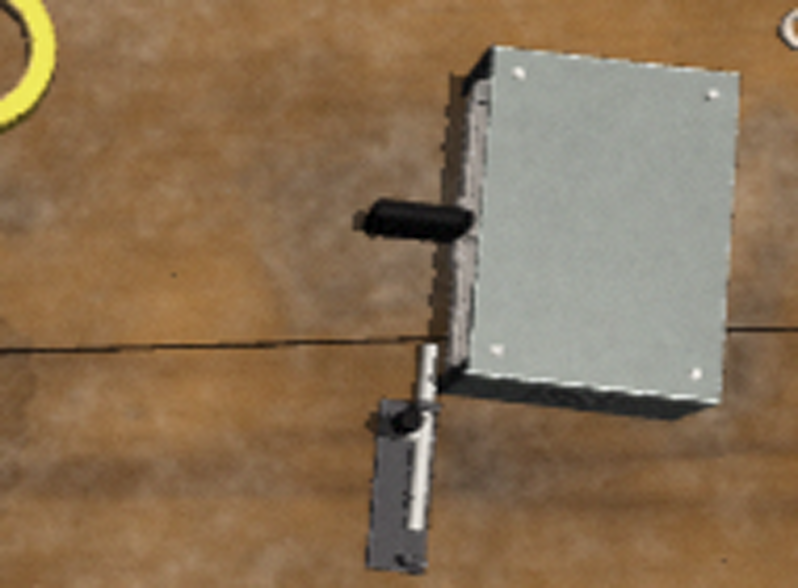

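View pics/s2.png

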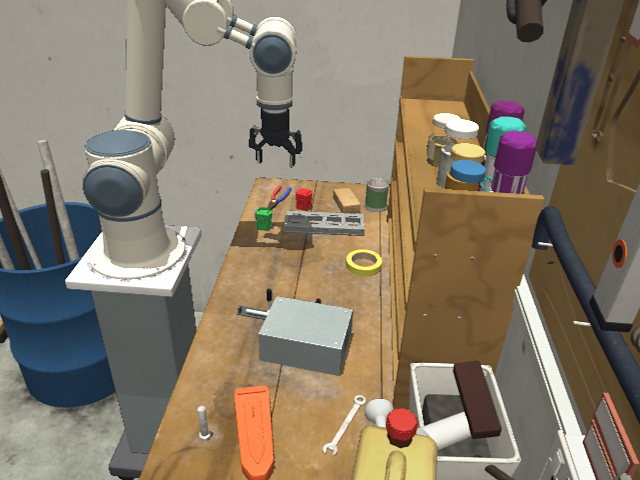

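The bolt is shut: it travelled the full 40 mm to its end stop. The tray's front edge is about 67 mm from the locker centre against the 68 mm expected at home, the charger is empty, and the tape, pliers and look-alikes are undisturbed.

```bash
python3 -c "
from station import manip
print(manip.finish_job())"
```

```text
the job is handed in; nothing more can be done
None
```

The job is handed in: all three packs that were on the charger stand in separate tray compartments, the tray is home in the locker and the bolt is shut.

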